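# Open up the double bay and hold the spice carousel for a swap

### The arm

A 6-joint arm with a two-finger parallel gripper is mounted at the origin on the work surface. World frame = base frame: x ahead of the robot, y to its left, z up, the work surface at z = 0. Lengths are in m, angles in rad, forces in N, time in s.
With the tool pointing down it reaches from about 0.35 to 0.975 m from the base axis. Payload 4.9 kg.
Tool frame: the origin (TCP) lies between the finger pads, 19 mm behind the fingertips; this is the grasp point; z points along the fingers, y is the line along which they close (so a half turn about z gives the same grasp; the last joint's range is limited). The gripper opens to 85 mm and grips with 20 to 120 N. Pads are 22 mm wide; open, the fingers measure 114 mm over their backs; the gripper's body (76 mm by 85 mm) begins 54 mm behind the grasp point. The pads swing forward as they close: fully open they stand 13 mm farther back than shut.
Start: joints at [-1.325, 0.053, 1.613, -0, 1.476, -0.119], TCP at [0.223, -0.584, 0.25] pointing down, gripper open.
Joint ranges: [-3.01, 3.01], [-1.01, 2.22], [0.06, 2.58], [-1.02, 4.17], [0.09, 2.62], [-3.14, 3.14]. Speed limits (rad/s): [2.57, 2.57, 3.14, 3.14, 3.14, 3.14].

### API

Orientations are given as a unit quaternion [w, x, y, z].
In Python, from plant import manip gives the robot as it stands.
- The arm moves only by the shell command python3 -m crank 'ROWS' [OPENING]. ROWS is JSON, a list of rows, each an object of numbers: "x", "y", "z": the shift along the tool's x, y, z in cm; "turn": the turn about the tool's z in rad. In form: [{"x": .., "y": .., "z": .., "turn": ..}, ...]. A call has 1 to 5 rows; each row shifts and turns the commanded pose from where the row before left it, along the tool's axes as they then stand; what a row does not reach is not made up. A row lasts 1/10 s, in which the tool goes at most 50 mm and 8.59 degrees, less where a joint would pass 70% of its speed; a pose out of reach is approached as far as the arm can. A call with a gripper value outside its range is refused whole. OPENING is the opening in per cent of the stroke, from 0 (shut) to 100 (fully open), set as the call begins (- or left out, the last holds). The fingers move at their own pace and stop on an object; the grip force is fixed at half the most. Time passes only in rows, so rows that do not move let the fingers close. It gives the time, the measured TCP pose, the force, the opening and the grip force at its end, in the units of the state.
- manip.state(): the state, without advancing time (a new reading comes with each control period).
- manip.grab_frame(name): name is "scene" or "top"; returns (picture, depth): 480x640x3 uint8, red, green, blue; 480x640 float32, m along the optical axis (not along the pixel's ray), 0 where there is no reading.
- manip.camera_model(name): a dict with "mtx" (3x3 intrinsics, pixels), "world_to_cam" (4x4, takes a point from world to camera coordinates). Camera axes: x right, y down, z forward; pixel columns grow to the right and rows downward; lengths in m; the calibration is good to about 2 mm. A picture is of the moment at which its call begins. camera_model takes no time and is no camera call.
- manip.job_done(): hands the job in; it is judged then, once.
The state is a dict: "time": time; "joint_pos": joint angles; "joint_vel": joint speeds; "joint_efforts": joint torques, N m; "tool_pos": TCP position; "tool_rot": TCP orientation; "contact_force": force on the tool from outside, world axes, zero at the start; "ft_torque": the same for the moment, N m; "gripper_width": opening from 0.0 (shut) to 1.0 (fully open); "grasp_force": force on a finger pad.
Only numpy, scipy, OpenCV 4.12 (cv2) and the standard library are available. Lean on these libraries where they do the work, as an engineer would, in place of code of your own. Each camera call takes 0.05 s, during which the arm holds its last target. There are 200 camera calls.

### The job

The red-lidded jar is about to be swapped for the big glass canister, which needs a double bay: slide the blue divider next to it up out of the carousel and stand it upright, fully down, in a free slot of the wooden divider block. Then turn the carousel smoothly, never faster than a turn a second, until the red-lidded jar squarely faces the drawer side of the stand, and finish with your fingers still on the turntable, holding it motionless so that the jar can be lifted out. Keep the jars standing in their bays and leave the other things on the counter and the spare divider where they are.

Things in the scene. Friction and masses are not known exactly. Their poses are not given: they have to be found in the camera images.
- stand: Fixed wooden drawer stand under the carousel, 290 x 290 x 45 mm high. Origin: centre of its underside, x axis from front to back; the front is its -x side, which has the drawer front with a brass knob (sticking out 21 mm). The carousel's axis is at its centre.
- carousel: Spice carousel. Origin: on the turning axis at the stand's top; does not turn. Its turntable: wooden platter 284 mm across, floor 24 mm above this origin, 18 mm rim, central post 44 mm across, 95 mm high, four 90-degree bays parted by three fixed wooden dividers (70 mm high) and the blue one. The bay across the blue divider from the red-lidded jar is empty.
- turntable (a joint): Turning of the turntable on its bearing, rad, 0 at the start, positive anticlockwise seen from above; turns as far as you like either way. It runs easily (under 0.03 N m) and coasts for a second or more when let go.
- handle (a point): Centre of the turntable's dark wooden grip bar, on the turning axis, 150 mm above the carousel's origin; 72 mm long (along this point's x axis), 16 mm thick (y), 20 mm high. Gripped firmly (60 N) by the fingertips (tool centre 8 mm above this point) it sits square; loosely, it rocks. It turns with the turntable; its -x axis points to the middle of the red-lidded jar's bay.
- red_jar: Loose round spice jar with the red lid, 60 mm across, 75 mm high, about 0.2 kg, standing on the platter in the middle of its bay, about 90 mm from the turning axis. Origin: centre of its underside.
- white_jar: Like the red-lidded jar, with a white lid; stands in another bay.
- black_jar: Like the red-lidded jar, with a black lid; stands in another bay.
- divider: Blue lift-out divider: loose upright panel 106 mm long (its x axis, radial at the start, middle 78 mm from the turning axis), 6 mm thick (y), 90 mm high, 60 g. Origin: centre of its lower edge, at the start on the platter floor. Its two ends stand in white guide channels, open at the top, 60 mm high at the post and 45 mm at the rim, 1.7 mm play each side.
- block: Fixed wooden slotted block for dividers, 120 x 147 mm, 46 mm high. Origin: centre of its underside. It has three parallel slots along its x axis, open at both ends, 12 mm wide, 45 mm apart, slot floor 10 mm above the origin; the mouths are bevelled 4 mm on each side.
- slot_left (a point): Middle of the floor of the block's slot at its +y side (free at the start).
- slot_mid (a point): Middle of the floor of the block's middle slot (free at the start).
- slot_right (a point): Middle of the floor of the slot at the block's -y side; the spare divider stands in it.
- spare: Spare blue divider, same as the other, standing loose in the block's -y slot. Origin: centre of its lower edge.
- canister: Big clip-top glass canister, 104 mm across, 120 mm high, loose on the counter to the left of the stand. Origin: centre of its underside.
- bottle: Corked glass bottle, 64 mm across, 192 mm high, loose, to the right of the block. Origin: centre of its underside.
- tin: White tin with a wooden lid, 94 mm across, 122 mm high, loose, at the back right. Origin: centre of its underside.
- scoop: Steel scoop, 160 mm long, 24 mm high, loose, lying in front right. Origin: underside, 15 mm behind the bowl's middle.
Mind the look-alikes: they are no part of the job. Leave any turquoise look-alike of the block alone.

How it is judged:
On the way, in this order (a step that is already met when the one before it is completed fails the run):
1. the blue divider is lifted upright clear of its channels in the carousel (z of divider in the frame of carousel above 0.088 m and angle between divider's own z axis and vertical below 0.5 rad), for 0.1 s.
2. the blue divider stands fully down in a free slot of the block, let go (z of divider in the frame of block between 0.007 and 0.015 m and x of divider in the frame of block between -0.03 and 0.03 m and y of divider in the frame of block between -0.055 and 0.055 m and angle between divider's own z axis and vertical below 0.25 rad and contact force between the fingers and divider below 0.1 N), for 0.2 s.
3. the red-lidded jar faces the drawer side and the fingers hold the turntable still (x of red_jar in the frame of stand below -0.06 m and y of red_jar in the frame of stand between -0.018 and 0.018 m and velocity of joint turntable between -0.05 and 0.05 rad/s and contact force between the fingers and carousel above 1.5 N), for 0.3 s.
At the end, for the whole second after the job is handed in: Blue divider let go in a slot: on its floor within 5 mm, centred within 30 mm, under 0.25 rad off vertical. Red-lidded jar upright on the platter, within 18 mm of the stand's centre line on the drawer side. Turntable under 0.05 rad/s, fingers on it with over 1.5 N (all of step 2 and all of step 3 and z of red_jar in the frame of carousel below 0.029 m and angle between red_jar's own z axis and vertical below 0.1 rad); the arm keeps its last pose, push and grip.
It fails at once if the turntable is spun faster than a turn a second (velocity of joint turntable above 6.3 rad/s or velocity of joint turntable below -6.3 rad/s).
It fails at once if a jar tips over or leaves its bay (angle between any of red_jar, white_jar, black_jar's own z axis and vertical above 0.5 rad or z of any of red_jar, white_jar, black_jar in the frame of carousel above 0.045 m or horizontal distance between any of red_jar, white_jar, black_jar and carousel above 0.13 m).
It fails at once if the spare divider or another thing on the counter is disturbed (distance of spare from where it was at the start of the episode above 0.02 m or distance of any of canister, bottle, tin, scoop from where it was at the start of the episode above 0.03 m).
It also fails if it takes over 61 s, if anything falls off the work surface, if the arm or the gripper's body presses on something with over 40 N, if the wrist force passes 120 N, or if a joint passes its speed limit or range.

## Working session

There is one attempt and no reset: what is moved stays moved. The work goes in short steps, Python scripts to look and compute and a shell command to move; the robot and the scene stay as the last step left them, time stands still between calls to the robot, and variables do not carry over. Pictures are saved under pics/ and viewed, at most 10 in all, crops included, and the job is handed in when it is done.

```bash
mkdir -p pics; ls
python3 - <<'E'
from plant import manip
import cv2,numpy as np
for n in("scene","top"):
    p,d=manip.grab_frame(n); np.savez(f"{n}0.npz",p=p,d=d); cv2.imwrite(f"pics/{n}0.png",p[:,:,::-1])
    m=manip.camera_model(n); print(n,np.round(m["mtx"],1).tolist(),np.round(m["world_to_cam"],3).tolist())
s=manip.state(); print(s["time"],s["tool_pos"],s["tool_rot"],s["gripper_width"])
E
```

```text
pics
scene [[485.6, 0.0, 318.3], [0.0, 485.6, 249.1], [0.0, 0.0, 1.0]] [[-0.303, 0.953, -0.002, 0.108], [0.821, 0.259, -0.509, -0.342], [-0.485, -0.156, -0.861, 1.568], [0.0, 0.0, 0.0, 1.0]]
top [[472.9, 0.0, 321.4], [0.0, 472.9, 239.7], [0.0, 0.0, 1.0]] [[-0.02, -1.0, -0.007, 0.053], [-0.992, 0.02, -0.122, 0.5], [0.122, 0.005, -0.993, 1.408], [0.0, 0.0, 0.0, 1.0]]
0.1 [ 0.22283547 -0.58335503  0.24885351] [-9.47624322e-04  9.83411056e-01  1.81388516e-01 -6.24628527e-05] 0.9962919857988616
```

View pics/scene0.png

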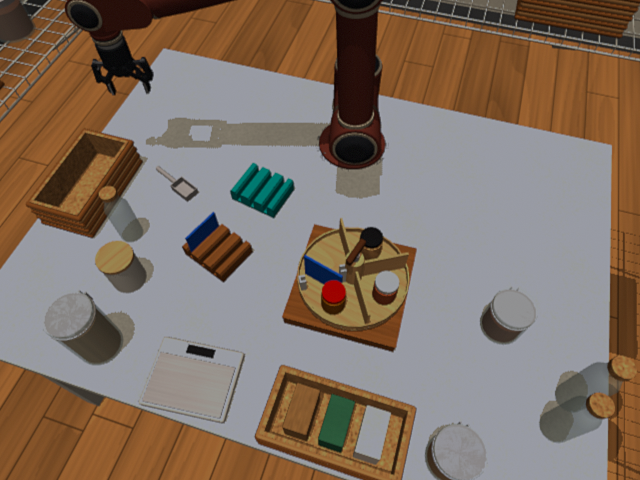

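View pics/top0.png

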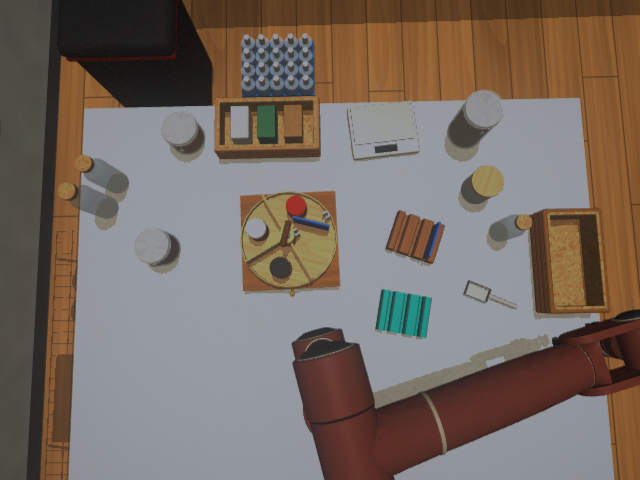

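The top view shows the drawer stand at (290,241), with its knob at (292,293) facing the robot. The red jar is at (296,206) and the carousel's blue divider at (310,223). The blue spare is at (436,241), in the wooden block at (416,237).

There are two block-like things: the brown one at (416,237) and the turquoise one at (404,313). The brown one is meant, because it is wooden and holds the spare. There are also two blue panels. The one in the carousel next to the red lid is the divider to move.

```bash
cat > h.py <<'E'
import numpy as np,cv2
from plant import manip
def cloud(n,d):
    m=manip.camera_model(n);K=m["mtx"];T=np.linalg.inv(m["world_to_cam"])
    v,u=np.mgrid[:480,:640]
    P=np.stack([(u-K[0][2])/K[0][0]*d,(v-K[1][2])/K[1][1]*d,d],-1)
    return P@T[:3,:3].T+T[:3,3]
def load(n):
    f=np.load(n+"0.npz");return f["p"],f["d"]
def rect(P): # min area rect in mm
    return cv2.minAreaRect((P[:,:2]*1000).astype(np.float32))
E
python3 - <<'E'
from h import *
for n in("top","scene"):
    p,d=load(n);C=cloud(n,d);ok=d>0
    hsv=cv2.cvtColor(p,cv2.COLOR_RGB2HSV)
    H,S,V=[hsv[...,i].astype(int) for i in range(3)]
    blue=ok&(H>105)&(H<125)&(S>150)
    X,Y,Z=C[...,0],C[...,1],C[...,2]
    k,l,st,c=cv2.connectedComponentsWithStats(blue.astype(np.uint8))
    for i in range(1,k):
        if st[i,4]<25: continue
        Q=C[l==i];zt=np.percentile(Q[:,2],95);T=Q[Q[:,2]>zt-.012]
        print(n,"blue",c[i].round(),st[i,4],"ztop",zt.round(3),T.mean(0).round(4),[np.round(a,1) for a in rect(T)])
    w=ok&(Z>.036)&(Z<.056)
    k,l,st,c=cv2.connectedComponentsWithStats(w.astype(np.uint8))
    for i in range(1,k):
        if st[i,4]>150: print(n,"z46",c[i].round(),st[i,4],np.median(C[l==i],0).round(3),[np.round(a,1) for a in rect(C[l==i])])
    red=ok&((H<5)|(H>175))&(S>200)&(V>120)&(Z>.1)&(Z<.2)
    print(n,"red",red.sum(),np.median(C[red],0), [np.round(a,1) for a in rect(C[red])])
    hd=ok&(Z>.195)&(Z<.235)&(abs(X-.5)<.25)&(abs(Y-.1)<.2)
    k,l,st,c=cv2.connectedComponentsWithStats(hd.astype(np.uint8))
    for i in range(1,k):
        if st[i,4]>20: print(n,"handle",c[i].round(),st[i,4],C[l==i].mean(0).round(4),[np.round(a,1) for a in rect(C[l==i])])
p,_=load("top");a=cv2.resize(p[180:310,230:450],None,fx=3.6,fy=3.6,interpolation=cv2.INTER_CUBIC);cv2.imwrite("pics/crop.png",a[:,:,::-1])
E
```

```text
top blue [309. 220.] 47 ztop 0.164 [0.54   0.0761 0.1596] [array([538.8,  72.5]), array([101.1,   4.1]), np.float64(74.1)]
top blue [434. 239.] 44 ztop 0.104 [ 0.4887 -0.2825  0.1002] [array([ 488.2, -282.4]), array([ 4.4, 98.7]), np.float64(70.1)]
top z46 [268. 153.] 255 [0.772 0.2   0.042] [array([771.5, 201.5]), array([ 12. , 318.8]), np.float64(1.1)]
top z46 [326. 202.] 440 [0.623 0.021 0.046] [array([616.6,  23.1]), array([153.2,  74.9]), np.float64(42.9)]
top z46 [248. 204.] 346 [0.617 0.268 0.046] [array([590.5, 254.2]), array([105.3,  67.7]), np.float64(1.8)]
top z46 [396. 229.] 293 [ 0.526 -0.182  0.045] [array([ 527.1, -183.4]), array([ 22.2, 120.4]), np.float64(69.8)]
top z46 [538. 261.] 345 [ 0.423 -0.604  0.042] [array([ 421.8, -603.8]), array([ 12.4, 300.7]), np.float64(89.7)]
top z46 [409. 233.] 431 [ 0.513 -0.22   0.045] [array([ 513.6, -220.7]), array([ 33.6, 120.6]), np.float64(70.2)]
top z46 [589. 261.] 364 [ 0.419 -0.754  0.046] [array([ 422. , -744.3]), array([265.6,  33.9]), np.float64(1.2)]
top z46 [427. 240.] 685 [ 0.492 -0.272  0.045] [array([ 492.9, -279.3])
[... 2702 characters left out ...]
array([519.6, 517.9]), array([101.4,  42.8]), np.float64(68.9)]
scene z46 [106. 349.] 194 [ 0.861 -0.372  0.047] [array([ 851.9, -385.7]), array([ 44.8, 106.4]), np.float64(74.4)]
scene z46 [332. 398.] 366 [0.79  0.166 0.046] [array([852.9, 200.3]), array([129.4, 285.6]), np.float64(0.4)]
scene z46 [313. 460.] 179 [0.942 0.174 0.04 ] [array([942.6, 169.7]), array([257.7,   3.6]), np.float64(89.8)]
scene red 388 [0.59137522 0.11128671 0.14444656] [array([590.5, 110.7]), array([54.6, 52.3]), np.float64(23.4)]
scene handle [344. 156.] 66 [0.2523 0.0359 0.2247] [array([253.7,  34.8]), array([ 7.1, 35.5]), np.float64(0.3)]
scene handle [356. 252.] 207 [0.5059 0.1385 0.2038] [array([503.3, 137.7]), array([17.1, 71.1]), np.float64(74.7)]
  return _methods._mean(a, axis=axis, dtype=dtype,
  ret = um.true_divide(
```

View pics/crop.png

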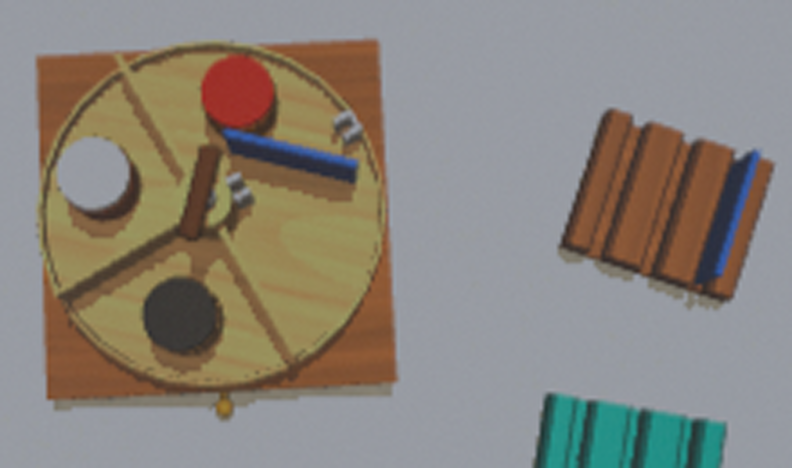

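The crop confirms the carousel divider, crop (222,132)–(357,172), beside the red jar, and the wooden block with the spare in its right slot. The panel doesn't look aligned with the white channels at crop (240,190) and (347,128), so I'll check that before moving.

Run:
```python
from h import *
for n in("top","scene"):
    p,d=load(n);C=cloud(n,d)
    hsv=cv2.cvtColor(p,cv2.COLOR_RGB2HSV);H,S,V=[hsv[...,i].astype(int) for i in range(3)]
    near=(abs(C[...,0]-.53)<.1)&(abs(C[...,1]-.08)<.09)&(d>0)
    b=near&(H>100)&(H<130)&(S>120);Q=C[b]
    for lo,hi in((.06,.1),(.1,.13),(.13,.15),(.15,.17)):
        T=Q[(Q[:,2]>=lo)&(Q[:,2]<hi)]
        if len(T)>8: print(n,lo,len(T),T.mean(0).round(3),[np.round(a,1) for a in rect(T)])
    w=near&(S<50)&(V>110)&(C[...,2]>.075)&(C[...,2]<.135)
    k,l,st,c=cv2.connectedComponentsWithStats(w.astype(np.uint8))
    for i in range(1,k):
        if st[i,4]>3: print(n,"white",c[i].round(),st[i,4],C[l==i].mean(0).round(3))
p,_=load("scene");a=cv2.resize(p[215:350,280:420],None,fx=4.4,fy=4.4,interpolation=cv2.INTER_CUBIC);cv2.imwrite("pics/crop2.png",a[:,:,::-1])
```

```text
top 0.15 69 [0.54  0.077 0.159] [array([539.7,  73.7]), array([104. ,   5.2]), np.float64(75.0)]
top white [327. 214.] 25 [0.565 0.027 0.114]
top white [294. 229.] 8 [0.522 0.119 0.128]
top white [297. 234.] 10 [0.508 0.113 0.128]
scene 0.06 77 [0.539 0.051 0.089] [array([536.1,  66.5]), array([26.9, 88.9]), np.float64(10.4)]
scene 0.1 150 [0.541 0.055 0.116] [array([542.5,  61.3]), array([84.1,  5. ]), np.float64(75.5)]
scene 0.13 135 [0.542 0.072 0.14 ] [array([518.1, 111.4]), array([ 77.4, 164.7]), np.float64(33.5)]
scene 0.15 167 [0.543 0.07  0.157] [array([542. ,  70.1]), array([105.5,   7.9]), np.float64(74.8)]
scene white [342. 265.] 8 [0.51  0.109 0.129]
scene white [343. 270.] 12 [0.52  0.116 0.126]
scene white [301. 279.] 31 [0.568 0.024 0.113]
```

View pics/crop2.png

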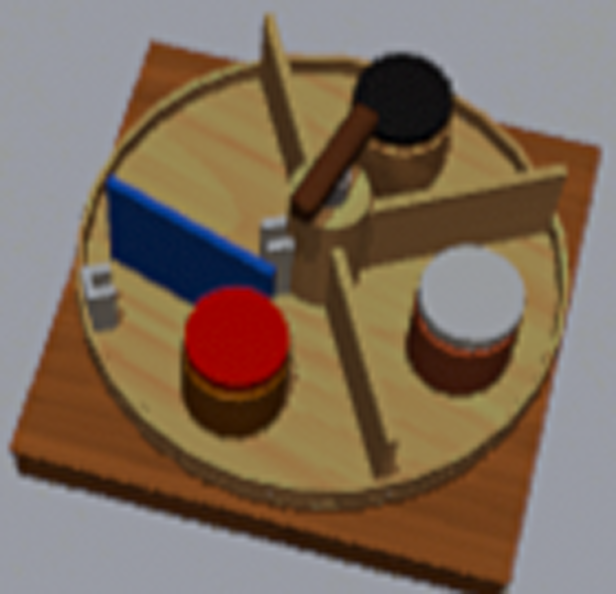

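The second crop shows the divider standing upright but diagonally, from crop (110,185) to (275,275). It is outside its channels at (100,290) and (275,250), and both cameras agree on its yaw of about 75° and a top at z = 0.159. I'll grasp it as measured, 15 mm outward of centre so the gripper clears the handle.

```bash
R='[{"x":2.9,"y":-2.7},{"x":2.9,"y":-2.7},{"x":2.9,"y":-2.7},{"x":2.9,"y":-2.7},{"x":2.9,"y":-2.7}]' ; unset R
python3 -m crank '[{"x":2.9,"y":-2.7},{"x":2.9,"y":-2.7},{"x":2.9,"y":-2.7},{"x":2.9,"y":-2.7},{"x":2.9,"y":-2.7}]' 45 >/dev/null
python3 -m crank '[{"x":2.9,"y":-2.7},{"x":2.9,"y":-2.7},{"x":2.9,"y":-2.7},{"x":2.9,"y":-2.7},{"x":2.9,"y":-2.7}]' >/dev/null
python3 -m crank '[{"x":2.9,"y":-2.7},{"x":2.9,"y":-2.7},{"x":2.9,"y":-2.7},{"x":2.9,"y":-2.7},{"x":2.9,"y":-2.7}]'
python3 -m crank '[{"x":2.9,"y":-2.7},{"x":2.9,"y":-2.7},{"x":2.9,"y":-2.7},{"turn":-0.14},{"turn":-0.14}]' >/dev/null
python3 -m crank '[{"turn":-0.14},{"turn":-0.14},{"turn":-0.14},{"turn":-0.14},{"turn":-0.105}]'
cat >> h.py <<'E'
def go(x,y,z,yaw):  # deltas in tool axes (cm, rad); turn applied last
    s=manip.state();p=np.array(s["tool_pos"]);w,a,b,c=s["tool_rot"]
    from scipy.spatial.transform import Rotation as R
    M=R.from_quat([a,b,c,w]).as_matrix();t=M.T@(np.array([x,y,z])-p)*100
    now=np.arctan2(M[1,0],M[0,0]);dy=(np.radians(yaw)-now+np.pi)%(2*np.pi)-np.pi
    print("t",round(s["time"],2),"pos",p.round(4),"yaw",np.degrees(now).round(2),"tilt",M[2].round(3),"shift",t.round(2),"turn",round(-dy,3),"grip",round(s["gripper_width"],3),round(s["grasp_force"],1),"F",np.round(s["contact_force"],1),"q",np.round(s["joint_pos"],2))
E
python3 -c "
from h import *
go(.537,.057,.145,75)"
```

```text
t 0.1 pos [ 0.2228 -0.5834  0.2489] yaw 20.9 tilt [ 0.    -0.002 -1.   ] shift [ 52.19 -48.59  10.49] turn -0.944 grip 0.996 0.0 F [-0.1  0.8 -0.1] q [-1.33  0.05  1.61 -0.    1.48 -0.12]schema error: expected keys x, y, z, turn
schema error: expected keys x, y, z, turn
schema error: expected keys x, y, z, turn
schema error: expected keys x, y, z, turn
schema error: expected keys x, y, z, turn
```

All four keys are needed in every row.

```bash
python3 -m crank '[{"x":2.9,"y":-2.7,"z":0,"turn":0},{"x":2.9,"y":-2.7,"z":0,"turn":0},{"x":2.9,"y":-2.7,"z":0,"turn":0},{"x":2.9,"y":-2.7,"z":0,"turn":0},{"x":2.9,"y":-2.7,"z":0,"turn":0}]' 45
python3 -m crank '[{"x":2.9,"y":-2.7,"z":0,"turn":0},{"x":2.9,"y":-2.7,"z":0,"turn":0},{"x":2.9,"y":-2.7,"z":0,"turn":0},{"x":2.9,"y":-2.7,"z":0,"turn":0},{"x":2.9,"y":-2.7,"z":0,"turn":0}]' >/dev/null
python3 -m crank '[{"x":2.9,"y":-2.7,"z":0,"turn":0},{"x":2.9,"y":-2.7,"z":0,"turn":0},{"x":2.9,"y":-2.7,"z":0,"turn":0},{"x":2.9,"y":-2.7,"z":0,"turn":0},{"x":2.9,"y":-2.7,"z":0,"turn":0}]' >/dev/null
python3 -m crank '[{"x":2.9,"y":-2.7,"z":0,"turn":0},{"x":2.9,"y":-2.7,"z":0,"turn":0},{"x":2.9,"y":-2.7,"z":0,"turn":0},{"x":0,"y":0,"z":0,"turn":-0.14},{"x":0,"y":0,"z":0,"turn":-0.14}]' >/dev/null
python3 -m crank '[{"x":0,"y":0,"z":0,"turn":-0.14},{"x":0,"y":0,"z":0,"turn":-0.14},{"x":0,"y":0,"z":0,"turn":-0.14},{"x":0,"y":0,"z":0,"turn":-0.14},{"x":0,"y":0,"z":0,"turn":-0.10}]'
python3 -c "
from h import *
go(.537,.057,.145,75)"
```

```text
time: 0.6
tool_pos: [0.3105, -0.4043, 0.2494]
tool_rot: [-0.0, 0.983, 0.181, -0.0]
contact_force: [1.3, -1.5, -0.1]
gripper_width: 0.451
grasp_force: 0.0
time: 2.6
tool_pos: [0.5369, 0.0564, 0.2494]
tool_rot: [-0.0, 0.793, 0.609, -0.0]
contact_force: [-0.8, -0.3, -0.7]
gripper_width: 0.449
grasp_force: 0.0
t 2.6 pos [0.5369 0.0564 0.2494] yaw 75.03 tilt [-0.    -0.001 -1.   ] shift [6.000e-02 1.000e-02 1.044e+01] turn 0.001 grip 0.449 0.0 F [-0.8 -0.3 -0.7] q [-0.03 -0.15  1.81 -0.    1.48  0.23]
```

```bash
python3 -m crank '[{"x":0,"y":0,"z":3,"turn":0},{"x":0,"y":0,"z":3,"turn":0},{"x":0,"y":0,"z":2.4,"turn":0},{"x":0,"y":0,"z":2,"turn":0},{"x":0,"y":0,"z":0,"turn":0}]'
python3 -m crank '[{"x":0,"y":0,"z":0,"turn":0},{"x":0,"y":0,"z":0,"turn":0},{"x":0,"y":0,"z":0,"turn":0},{"x":0,"y":0,"z":0,"turn":0},{"x":0,"y":0,"z":0,"turn":0}]' 0
python3 -m crank '[{"x":0,"y":0,"z":-0.5,"turn":0},{"x":0,"y":0,"z":-1,"turn":0},{"x":0,"y":0,"z":-2,"turn":0},{"x":0,"y":0,"z":-2,"turn":0},{"x":0,"y":0,"z":-2,"turn":0}]'
```

```text
time: 3.1
tool_pos: [0.5344, 0.0565, 0.1418]
tool_rot: [-0.003, 0.795, 0.607, -0.003]
contact_force: [-0.9, 0.1, -0.4]
gripper_width: 0.449
grasp_force: 0.0
time: 3.6
tool_pos: [0.5382, 0.0563, 0.1477]
tool_rot: [0.001, 0.795, 0.607, 0.001]
contact_force: [0.4, 0.3, 4.3]
gripper_width: 0.059
grasp_force: 61.7
time: 4.1
tool_pos: [0.537, 0.0564, 0.2221]
tool_rot: [-0.0, 0.795, 0.607, -0.0]
contact_force: [-0.5, -0.2, -0.6]
gripper_width: 0.061
grasp_force: 60.9
```

```bash
python3 -m crank '[{"x":0,"y":0,"z":-2,"turn":0},{"x":-1,"y":0.3,"z":-2,"turn":0},{"x":-2,"y":0.5,"z":-2,"turn":0},{"x":-3,"y":0.8,"z":-1,"turn":0},{"x":-4,"y":1.1,"z":0,"turn":0}]' >/dev/null
python3 -m crank '[{"x":-4,"y":1.1,"z":0,"turn":0},{"x":-4,"y":1.1,"z":0,"turn":0},{"x":-4,"y":1.1,"z":0,"turn":0},{"x":-3.3,"y":0.8,"z":0,"turn":0},{"x":0,"y":0,"z":0,"turn":-0.1}]' >/dev/null
python3 -m crank '[{"x":0,"y":0,"z":0,"turn":-0.14},{"x":0,"y":0,"z":0,"turn":-0.14},{"x":0,"y":0,"z":0,"turn":-0.14},{"x":0,"y":0,"z":0,"turn":-0.14},{"x":0,"y":0,"z":0,"turn":-0.14}]' >/dev/null
python3 -m crank '[{"x":0,"y":0,"z":0,"turn":-0.14},{"x":0,"y":0,"z":0,"turn":-0.14},{"x":0,"y":0,"z":0,"turn":-0.14},{"x":0,"y":0,"z":0,"turn":-0.14},{"x":0,"y":0,"z":0,"turn":-0.12}]' >/dev/null
python3 -m crank '[{"x":0,"y":0,"z":4,"turn":0},{"x":0,"y":0,"z":4,"turn":0},{"x":0,"y":0,"z":2,"turn":0},{"x":0,"y":0,"z":0,"turn":0},{"x":0,"y":0,"z":0,"turn":0}]'
python3 - <<'E'
from h import *
go(.5367,-.2055,.19,160.1)
for n in("scene","top"):
    p,d=manip.grab_frame(n);C=cloud(n,d);np.savez(n+"1.npz",p=p,d=d)
    hsv=cv2.cvtColor(p,cv2.COLOR_RGB2HSV);H,S,V=[hsv[...,i].astype(int) for i in range(3)]
    k,l,st,c=cv2.connectedComponentsWithStats(((d>0)&(H>105)&(H<125)&(S>120)).astype(np.uint8))
    for i in range(1,k):
        if st[i,4]<25: continue
        Q=C[l==i];f=[np.round(a,1) for a in rect(Q)]
        print(n,c[i].round(),st[i,4],"z",np.percentile(Q[:,2],[2,98]).round(3),Q.mean(0).round(4),f)
    if n=="scene": cv2.imwrite("pics/s1.png",cv2.resize(p[110:310,140:440],None,fx=2.6,fy=2.6)[:,:,::-1])
E
```

```text
time: 6.6
tool_pos: [0.5365, -0.2057, 0.1917]
tool_rot: [0.0, 0.177, 0.984, -0.0]
contact_force: [-0.1, -0.3, 0.2]
gripper_width: 0.059
grasp_force: 60.9
t 6.6 pos [ 0.5365 -0.2057  0.1917] yaw 159.56 tilt [-0. -0. -1.] shift [-0.01  0.02  0.17] turn -0.009 grip 0.059 60.9 F [-0.1 -0.3  0.2] q [-0.5  -0.02  1.79  0.    1.38 -1.71]
scene [211. 234.] 909 z [0.047 0.222] [ 0.5265 -0.2318  0.1334] [array([ 520.1, -247.3]), array([217. , 103.7]), np.float64(80.2)]
```

View pics/s1.png

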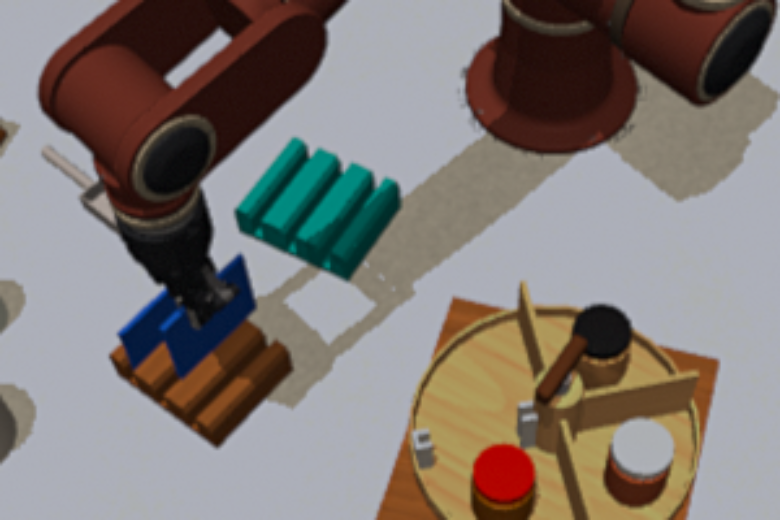

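The divider hangs upright in the gripper over the block, in front of the spare. The carousel and its jars look undisturbed. Next I'll measure the held panel relative to the slot.

Run:
```python
from h import *
f=np.load("scene1.npz");p,d=f["p"],f["d"];C=cloud("scene",d)
hsv=cv2.cvtColor(p,cv2.COLOR_RGB2HSV);H,S,V=[hsv[...,i].astype(int) for i in range(3)]
Q=C[(d>0)&(H>105)&(H<125)&(S>120)]
a=np.radians(-19.9);t=np.array([np.cos(a),np.sin(a)]);n=np.array([-t[1],t[0]])
T,N=Q[:,:2]@t,Q[:,:2]@n
A=(N>-.05)
print("held",A.sum(),"t",np.percentile(T[A],[1,50,99]).round(4),"n",np.percentile(N[A],[5,50,95]).round(4),"z",np.percentile(Q[A,2],[1,99]).round(4))
G=np.c_[T[A],Q[A,2],np.ones(A.sum())];print("n=",np.linalg.lstsq(G,N[A],rcond=None)[0].round(4))
# slot: block top profile along n from both images
for nm in("top","scene"):
    p0,d0=load(nm);C0=cloud(nm,d0).reshape(-1,3)
    T0,N0=C0[:,:2]@t,C0[:,:2]@n
    m=(abs(T0-.5595)<.045)&(C0[:,2]>.0435)&(C0[:,2]<.049)&(N0>-.13)&(N0<.025)
    h,e=np.histogram(N0[m],bins=np.arange(-.13,.026,.002));print(nm,[(round(x*1000),int(y)) for x,y in zip(e,h) if y<8 and -.08<x<.02])
```

```text
held 591 t [0.5137 0.5778 0.6165] n [-0.0098 -0.0068 -0.004 ] z [0.119  0.2627]
n= [-0.1001  0.143   0.0287]
top [(-64, 7), (-62, 0), (-60, 0), (-58, 0), (-56, 0), (-54, 0), (-52, 0), (-50, 3), (-48, 5), (-18, 3), (-16, 0), (-14, 0), (-12, 0), (-10, 0), (-8, 0), (-6, 0), (-4, 2), (16, 2), (18, 0)]
scene [(-62, 1), (-60, 1), (-58, 0), (-56, 0), (-54, 0), (-52, 0), (-50, 2), (-20, 5), (-18, 4), (-16, 1), (-14, 0), (-12, 0), (-10, 0), (-8, 0), (-6, 0), (14, 6), (16, 3), (18, 0)]
```

```bash
python3 -m crank '[{"x":0,"y":0,"z":3,"turn":-0.009},{"x":0,"y":0,"z":2.5,"turn":0},{"x":0,"y":0,"z":1.5,"turn":0},{"x":0,"y":0,"z":1,"turn":0},{"x":0,"y":0,"z":0,"turn":0}]'
python3 -m crank '[{"x":0,"y":0,"z":0.5,"turn":0},{"x":0,"y":0,"z":0.5,"turn":0},{"x":0,"y":0,"z":0.5,"turn":0},{"x":0,"y":0,"z":0.3,"turn":0},{"x":0,"y":0,"z":0,"turn":0}]'
```

```text
time: 7.2
tool_pos: [0.5361, -0.2055, 0.1105]
tool_rot: [-0.001, 0.173, 0.985, 0.0]
contact_force: [0.1, 0.1, -0.1]
gripper_width: 0.061
grasp_force: 60.9
time: 7.7
tool_pos: [0.536, -0.2054, 0.0924]
tool_rot: [-0.0, 0.173, 0.985, 0.0]
contact_force: [-0.4, -0.2, -0.9]
gripper_width: 0.056
grasp_force: 60.9
```

```bash
python3 -m crank '[{"x":0,"y":0,"z":0.3,"turn":0},{"x":0,"y":0,"z":0,"turn":0}]'
python3 -m crank '[{"x":0,"y":0,"z":0.2,"turn":0},{"x":0,"y":0,"z":0,"turn":0}]'
```

```text
time: 7.9
tool_pos: [0.5362, -0.2055, 0.0897]
tool_rot: [-0.0, 0.173, 0.985, 0.0]
contact_force: [-0.8, 0.0, -0.5]
gripper_width: 0.058
grasp_force: 60.9
time: 8.1
tool_pos: [0.5367, -0.2058, 0.0887]
tool_rot: [0.0, 0.173, 0.985, -0.0]
contact_force: [-1.0, 0.6, 3.3]
gripper_width: 0.06
grasp_force: 61.3
```

Light contact with the slot floor at about the expected height. I'll release, retreat and check.

```bash
python3 -m crank '[{"x":0,"y":0,"z":0,"turn":0},{"x":0,"y":0,"z":0,"turn":0},{"x":0,"y":0,"z":0,"turn":0},{"x":0,"y":0,"z":0,"turn":0}]' 45
python3 -m crank '[{"x":0,"y":0,"z":-2,"turn":0},{"x":0,"y":0,"z":-4,"turn":0},{"x":0,"y":0,"z":-4,"turn":0},{"x":0,"y":0,"z":-4,"turn":0},{"x":0,"y":0,"z":-4,"turn":0}]'
python3 - <<'E'
from h import *
for n in("scene","top"):
    p,d=manip.grab_frame(n);C=cloud(n,d);np.savez(n+"2.npz",p=p,d=d)
    hsv=cv2.cvtColor(p,cv2.COLOR_RGB2HSV);H,S,V=[hsv[...,i].astype(int) for i in range(3)]
    k,l,st,c=cv2.connectedComponentsWithStats(((d>0)&(H>105)&(H<125)&(S>120)).astype(np.uint8))
    a=np.radians(-19.9);t=np.array([np.cos(a),np.sin(a)]);nn=np.array([-t[1],t[0]])
    for i in range(1,k):
        if st[i,4]<25: continue
        Q=C[l==i];T,N=Q[:,:2]@t,Q[:,:2]@nn;up=Q[:,2]>np.percentile(Q[:,2],60)
        print(n,c[i].round(),st[i,4],"z",np.percentile(Q[:,2],[2,98]).round(3),"t-.5595",np.percentile(T-.5595,[2,98]).round(3),"n hi/lo",np.median(N[up]).round(4),np.median(N[~up]).round(4))
    X,Y,Z=C[...,0],C[...,1],C[...,2]
    hd=(d>0)&(Z>.195)&(Z<.215)&(abs(X-.5)<.06)&(abs(Y-.139)<.06)
    print(n,"handle",hd.sum(),C[hd].mean(0).round(4),[np.round(q,1) for q in rect(C[hd])])
go(.502,.139,.30,165.2)
E
```

```text
time: 8.5
tool_pos: [0.5363, -0.2055, 0.0878]
tool_rot: [-0.0, 0.173, 0.985, 0.0]
contact_force: [1.0, 0.3, -0.3]
gripper_width: 0.45
grasp_force: 0.0
time: 9.0
tool_pos: [0.5361, -0.2054, 0.2695]
tool_rot: [0.0, 0.173, 0.985, 0.0]
contact_force: [0.4, -1.0, -0.7]
gripper_width: 0.453
grasp_force: 0.0
scene [201. 232.] 487 z [0.04  0.103] t-.5595 [-0.047  0.053] n hi/lo -0.0997 -0.0993
scene [226. 250.] 491 z [0.044 0.103] t-.5595 [-0.045  0.056] n hi/lo -0.0071 -0.0067
scene handle 205 [0.5057 0.1385 0.2038] [array([503.4, 137.9]), array([17.1, 72.8]), np.float64(74.9)]
top [437. 230.] 40 z [0.086 0.105] t-.5595 [0.004 0.047] n hi/lo -0.0992 -0.0985
top handle 163 [0.5005 0.1394 0.2044] [array([501.2, 140. ]), array([16.8, 72.2]), np.float64(74.4)]
t 9.1 pos [ 0.5391 -0.207   0.2762] yaw 160.08 tilt [-0.013 -0.002 -1.   ] shift [15.25 31.26 -2.64] turn -0.089 grip 0.452 0.0 F [0.8 0.  0.5] q [-0.5  -0.08  1.7   0.    1.51 -1.72]
```

The divider is fully down: its top is at 0.103, the same as the spare's, and it is vertical and centred in slot_left. Now to the handle.

```bash
python3 -m crank '[{"x":1.7,"y":3.4,"z":0,"turn":-0.08},{"x":1.7,"y":3.4,"z":0,"turn":0},{"x":1.7,"y":3.4,"z":0,"turn":0},{"x":1.7,"y":3.4,"z":0,"turn":0},{"x":1.7,"y":3.4,"z":0,"turn":0}]' >/dev/null
python3 -m crank '[{"x":1.7,"y":3.4,"z":0,"turn":0},{"x":1.7,"y":3.4,"z":0,"turn":0},{"x":1.7,"y":3.4,"z":0,"turn":0},{"x":1.7,"y":3.4,"z":0,"turn":0},{"x":0,"y":0,"z":0,"turn":0}]'
python3 -m crank '[{"x":0,"y":0,"z":0,"turn":0}]' >/dev/null
python3 -c "
from h import *
go(.5022,.139,.203,164.8)"
```

```text
time: 10.1
tool_pos: [0.4715, 0.1337, 0.2673]
tool_rot: [-0.001, 0.131, 0.991, 0.0]
contact_force: [0.1, -0.4, 0.1]
gripper_width: 0.446
grasp_force: 0.0
t 10.2 pos [0.4724 0.1309 0.2674] yaw 164.77 tilt [ 0.001 -0.001 -1.   ] shift [-2.67  1.57  6.43] turn -0.001 grip 0.449 0.0 F [-0.7  0.3  0.5] q [ 0.12 -0.29  1.9  -0.    1.53 -1.19]
```

```bash
python3 -m crank '[{"x":-1.4,"y":0.8,"z":0,"turn":0},{"x":-1.27,"y":0.77,"z":0,"turn":0},{"x":0,"y":0,"z":0,"turn":0},{"x":0,"y":0,"z":1,"turn":0},{"x":0,"y":0,"z":0,"turn":0}]' >/dev/null
python3 -c "
from h import *
go(.5022,.139,.203,164.8)"
```

```text
t 10.7 pos [0.5016 0.1377 0.2558] yaw 164.6 tilt [ 0.003 -0.002 -1.   ] shift [-0.04  0.15  5.28] turn -0.004 grip 0.448 0.0 F [-0.7  0.1  0.7] q [ 0.12 -0.2   1.84 -0.    1.5  -1.18]
```

```bash
python3 -m crank '[{"x":0,"y":0.1,"z":2,"turn":0},{"x":0,"y":0,"z":2,"turn":0},{"x":0,"y":0,"z":1.3,"turn":0},{"x":0,"y":0,"z":0,"turn":0},{"x":0,"y":0,"z":0,"turn":0}]'
python3 -m crank '[{"x":0,"y":0,"z":0,"turn":0},{"x":0,"y":0,"z":0,"turn":0},{"x":0,"y":0,"z":0,"turn":0},{"x":0,"y":0,"z":0,"turn":0},{"x":0,"y":0,"z":0,"turn":0}]' 0
python3 -c "
from h import *
go(.5022,.139,.203,164.8)"
```

```text
time: 11.2
tool_pos: [0.5029, 0.1394, 0.2052]
tool_rot: [-0.0, 0.134, 0.991, -0.0]
contact_force: [0.9, -0.5, 0.2]
gripper_width: 0.451
grasp_force: 0.0
time: 11.7
tool_pos: [0.5029, 0.137, 0.2068]
tool_rot: [0.0, 0.134, 0.991, -0.003]
contact_force: [-4.9, -9.1, 4.5]
gripper_width: 0.174
grasp_force: 61.2
t 11.7 pos [0.5029 0.137  0.2068] yaw 164.63 tilt [-0.001 -0.006 -1.   ] shift [0.12 0.17 0.38] turn -0.003 grip 0.174 61.2 F [-4.9 -9.1  4.5] q [ 0.13 -0.17  1.9  -0.01  1.41 -1.18]
```

```bash
python3 -m crank '[{"x":0.05,"y":-0.1,"z":0,"turn":0},{"x":0,"y":0,"z":0,"turn":0},{"x":0,"y":0,"z":0,"turn":0}]'
python3 -m crank '[{"x":0.05,"y":-0.05,"z":0,"turn":0},{"x":0,"y":0,"z":0,"turn":0},{"x":0,"y":0,"z":0,"turn":0}]'
```

```text
time: 12.0
tool_pos: [0.5029, 0.137, 0.2068]
tool_rot: [0.001, 0.134, 0.991, -0.002]
contact_force: [-0.9, -6.6, 2.3]
gripper_width: 0.166
grasp_force: 60.9
time: 12.3
tool_pos: [0.5028, 0.1369, 0.2068]
tool_rot: [0.002, 0.134, 0.991, -0.001]
contact_force: [0.4, -5.0, 1.7]
gripper_width: 0.173
grasp_force: 60.7
```

```bash
python3 -m crank '[{"x":0,"y":-0.1,"z":0,"turn":0.02},{"x":0,"y":0,"z":0,"turn":0.04},{"x":0,"y":0,"z":0,"turn":0.06},{"x":0,"y":0,"z":0,"turn":0.07},{"x":0,"y":0,"z":0,"turn":0.08}]'
python3 -m crank '[{"x":0,"y":0,"z":0,"turn":0.08},{"x":0,"y":0,"z":0,"turn":0.08},{"x":0,"y":0,"z":0,"turn":0.08},{"x":0,"y":0,"z":0,"turn":0.08},{"x":0,"y":0,"z":0,"turn":0.08}]'
python3 -m crank '[{"x":0,"y":0,"z":0,"turn":0.08},{"x":0,"y":0,"z":0,"turn":0.08},{"x":0,"y":0,"z":0,"turn":0.07},{"x":0,"y":0,"z":0,"turn":0.05},{"x":0,"y":0,"z":0,"turn":0.03}]'
python3 -c "
from h import *
go(.5028,.1365,.203,2)"
```

```text
time: 12.8
tool_pos: [0.5025, 0.1363, 0.2067]
tool_rot: [0.002, 0.268, 0.964, -0.001]
contact_force: [1.4, -6.4, 1.8]
gripper_width: 0.169
grasp_force: 60.9
time: 13.3
tool_pos: [0.5019, 0.1356, 0.2068]
tool_rot: [0.002, 0.454, 0.891, -0.002]
contact_force: [-1.8, -8.9, 4.1]
gripper_width: 0.169
grasp_force: 61.2
time: 13.8
tool_pos: [0.5012, 0.1352, 0.2067]
tool_rot: [0.001, 0.585, 0.811, -0.002]
contact_force: [-3.6, -10.1, 6.2]
gripper_width: 0.17
grasp_force: 61.4
t 13.8 pos [0.5012 0.1352 0.2067] yaw 108.35 tilt [-0.005 -0.002 -1.   ] shift [0.07 0.2  0.37] turn 1.856 grip 0.17 61.4 F [ -3.6 -10.1   6.2] q [ 0.12 -0.17  1.9  -0.01  1.41 -0.2 ]
```

```bash
python3 -m crank '[{"x":-0.15,"y":-0.15,"z":0,"turn":0},{"x":0,"y":0,"z":0,"turn":0.03},{"x":0,"y":0,"z":0,"turn":0.05},{"x":0,"y":0,"z":0,"turn":0.07},{"x":0,"y":0,"z":0,"turn":0.08}]'
python3 -m crank '[{"x":0,"y":0,"z":0,"turn":0.08},{"x":0,"y":0,"z":0,"turn":0.08},{"x":0,"y":0,"z":0,"turn":0.08},{"x":0,"y":0,"z":0,"turn":0.08},{"x":0,"y":0,"z":0,"turn":0.08}]'
python3 -m crank '[{"x":0,"y":0,"z":0,"turn":0.08},{"x":0,"y":0,"z":0,"turn":0.08},{"x":0,"y":0,"z":0,"turn":0.08},{"x":0,"y":0,"z":0,"turn":0.05},{"x":0,"y":0,"z":0,"turn":0.03}]'
python3 -m crank '[{"x":0,"y":0,"z":0,"turn":0}]' >/dev/null
python3 -c "
from h import *
go(.5028,.1365,.203,2)"
```

```text
time: 14.3
tool_pos: [0.5005, 0.135, 0.2067]
tool_rot: [0.001, 0.675, 0.738, -0.0]
contact_force: [-3.3, -4.2, 5.4]
gripper_width: 0.17
grasp_force: 61.4
time: 14.8
tool_pos: [0.4996, 0.1351, 0.2067]
tool_rot: [-0.0, 0.808, 0.589, -0.001]
contact_force: [-7.3, -4.4, 8.2]
gripper_width: 0.169
grasp_force: 61.7
time: 15.3
tool_pos: [0.4989, 0.1354, 0.2067]
tool_rot: [-0.001, 0.891, 0.454, -0.002]
contact_force: [-10.8, -3.2, 10.0]
gripper_width: 0.172
grasp_force: 61.9
t 15.4 pos [0.4989 0.1355 0.2067] yaw 54.05 tilt [-0.003 -0.003 -1.   ] shift [0.32 0.26 0.37] turn 0.908 grip 0.17 61.9 F [-9.4 -3.  10.1] q [ 0.12 -0.18  1.9   0.    1.42  0.75]
```

```bash
python3 -m crank '[{"x":-0.17,"y":-0.12,"z":-0.1,"turn":0},{"x":0,"y":0,"z":0,"turn":0.03},{"x":0,"y":0,"z":0,"turn":0.06},{"x":0,"y":0,"z":0,"turn":0.08},{"x":0,"y":0,"z":0,"turn":0.08}]'
python3 -m crank '[{"x":0,"y":0,"z":0,"turn":0.08},{"x":0,"y":0,"z":0,"turn":0.08},{"x":0,"y":0,"z":0,"turn":0.08},{"x":0,"y":0,"z":0,"turn":0.08},{"x":0,"y":0,"z":0,"turn":0.08}]'
python3 -m crank '[{"x":0,"y":0,"z":0,"turn":0.08},{"x":0,"y":0,"z":0,"turn":0.06},{"x":0,"y":0,"z":0,"turn":0.04},{"x":0,"y":0,"z":0,"turn":0},{"x":0,"y":0,"z":0,"turn":0}]'
python3 - <<'E'
from h import *
go(.5028,.1365,.203,2)
for n in("scene","top"):
    p,d=manip.grab_frame(n);C=cloud(n,d)
    hsv=cv2.cvtColor(p,cv2.COLOR_RGB2HSV);H,S,V=[hsv[...,i].astype(int) for i in range(3)]
    red=(d>0)&((H<5)|(H>175))&(S>200)&(V>90)&(abs(C[...,2]-.145)<.006)&(abs(C[...,0]-.45)<.15)&(abs(C[...,1]-.13)<.12)
    if red.sum()>10: print(n,red.sum(),C[red].mean(0).round(4),[np.round(q,1) for q in rect(C[red])])
    cv2.imwrite(f"pics/{n}3.png",p[:,:,::-1])
s=cv2.imread("pics/scene3.png")[170:370,240:460];t=cv2.imread("pics/top3.png")[170:320,210:375]
cv2.imwrite("pics/both3.png",np.hstack([cv2.resize(s,(440,400)),cv2.resize(t,(352,320),).repeat(1,0) if 0 else cv2.copyMakeBorder(cv2.resize(t,(352,320)),0,80,0,0,cv2.BORDER_CONSTANT)]))
E
```

```text
time: 15.9
tool_pos: [0.4982, 0.1358, 0.2067]
tool_rot: [-0.001, 0.941, 0.339, 0.0]
contact_force: [-2.3, 2.5, 2.6]
gripper_width: 0.17
grasp_force: 61.0
time: 16.4
tool_pos: [0.4978, 0.1367, 0.2067]
tool_rot: [-0.002, 0.989, 0.145, -0.0]
contact_force: [-3.1, 5.4, 4.1]
gripper_width: 0.172
grasp_force: 61.1
time: 16.9
tool_pos: [0.4977, 0.1371, 0.2068]
tool_rot: [-0.003, 0.998, 0.057, -0.0]
contact_force: [-4.3, 6.5, 3.2]
gripper_width: 0.171
grasp_force: 61.1
t 16.9 pos [0.4977 0.1371 0.2068] yaw 6.56 tilt [-0.001 -0.006 -1.   ] shift [0.5  0.12 0.38] turn 0.08 grip 0.171 61.1 F [-4.3  6.5  3.2] q [ 0.12 -0.18  1.91  0.01  1.41  1.58]
```

View pics/both3.png

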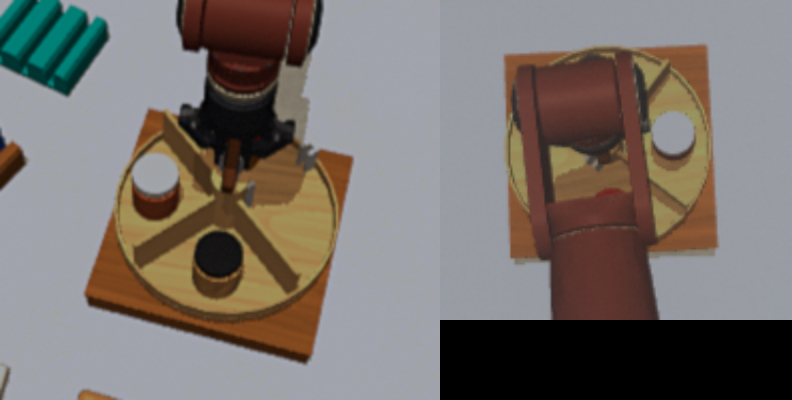

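Both views show the black and white jars standing in their bays. A bit of the red lid shows at the top view's crop (612,195), close to the front. About 4° is left to turn.

```bash
python3 -m crank '[{"x":-0.07,"y":-0.12,"z":0,"turn":0},{"x":0,"y":0,"z":0,"turn":0.02},{"x":0,"y":0,"z":0,"turn":0.03},{"x":0,"y":0,"z":0,"turn":0.02},{"x":0,"y":0,"z":0,"turn":0}]' >/dev/null
python3 -m crank '[{"x":0,"y":0,"z":0,"turn":0},{"x":0,"y":0,"z":0,"turn":0},{"x":0,"y":0,"z":0,"turn":0},{"x":0,"y":0,"z":0,"turn":0},{"x":0,"y":0,"z":0,"turn":0}]'
python3 - <<'E'
from h import *
go(.5002,.1375,.203,2)
A=np.array([.5002,.1375])
for n in("scene","top"):
    p,d=manip.grab_frame(n);C=cloud(n,d)
    lid=(d>0)&(abs(C[...,2]-.144)<.006)&(np.hypot(C[...,0]-.5,C[...,1]-.1375)<.14)
    hsv=cv2.cvtColor(p,cv2.COLOR_RGB2HSV);H,S,V=[hsv[...,i].astype(int) for i in range(3)]
    for nm,m in(("red",((H<5)|(H>175))&(S>190)),("black",(V<60)&(C[...,0]>.53)),("white",(S<40)&(V>130))):
        q=C[lid&m]
        if len(q)>5: c,r=cv2.minEnclosingCircle((q[:,:2]*1000).astype(np.float32));c=np.array(c)/1000;print(n,nm,len(q),c.round(4),"r",round(r),"ang",np.degrees(np.arctan2(*(c-A)[::-1])).round(1),"range",q[:,:2].min(0).round(3),q[:,:2].max(0).round(3))
E
```

```text
time: 18.0
tool_pos: [0.4976, 0.1374, 0.2068]
tool_rot: [-0.002, 1.0, 0.022, 0.0]
contact_force: [-1.6, 6.4, 3.5]
gripper_width: 0.168
grasp_force: 61.0
t 18.0 pos [0.4976 0.1374 0.2068] yaw 2.48 tilt [ 0.001 -0.004 -1.   ] shift [ 0.26 -0.    0.38] turn 0.008 grip 0.168 61.0 F [-1.6  6.4  3.5] q [ 0.12 -0.18  1.91  0.    1.41  1.65]
scene black 428 [0.5928 0.144 ] r 29 ang 4.0 range [0.564 0.116] [0.622 0.172]
scene white 350 [0.5054 0.0466] r 28 ang -86.7 range [0.477 0.019] [0.534 0.074]
top black 6 [0.6121 0.1517] r 6 ang 7.2 range [0.611 0.146] [0.614 0.157]
top white 308 [0.5042 0.0492] r 28 ang -87.4 range [0.478 0.021] [0.532 0.077]
```

The platter has settled where it should. The opposite black jar is at about 3° and the white jar at −87°, so the red jar is at about 182.5° and the stand's front is at 182°. The grip is firm and nothing is moving, so I'll hand in.

```bash
python3 -c "
from plant import manip
print(manip.job_done())"
```

```text
the job is handed in; nothing more can be done
None
```

I handed the job in at about 18 s, and no verdict came back: the blue divider stands fully down in the block's left slot, the carousel is turned so the red-lidded jar should face the drawer side (its angle comes from the other two jars, as the arm hid it), and the fingers still grip the handle with about 60 N, holding it still.

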